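# Sweep the loose spools and dish into the collecting pan

### The job

Clear the worktop: sweep both wire spools and the glass dappen dish along the surface through the open front of the steel collecting pan, until each lies wholly inside it, flat or upright as it was. Push them gently with the fingertips only, never pinching, lifting or tipping them or jamming them hard against the pan, and leave the bur stand, the screw jar and the flat ligature pack where they are.

Things in the scene. Friction and masses are not known exactly. Their poses are not given: they have to be found in the camera images.
- pan: Fixed steel pan: three walls, one open side, floor flush with the worktop (no step). Inside 120 mm deep (x), 170 mm wide (y); walls 3 mm thick, 22 mm high. Origin: centre of the inside floor. Open front at x = -60 mm in its frame, back wall at x = +60 mm, side walls at y = +-85 mm. Its +x, the way in, points roughly to world +y. A 22 mm tab stands out behind the back wall at rim height.
- spool_1_center (a point): Spool of ligature wire lying flat on the worktop: two round flanges, 37 mm in diameter, 14 mm high, 24 g, with a thin wire end sticking out up to 28 mm from the axis (it gives way to touch and is no obstacle). This point: on the disc's axis, 7 mm above its underside; z is up. It starts outside the open front of the pan.
- spool_2_center (a point): Second spool of ligature wire of the same shape and size (37 mm diameter, 14 mm high, 24 g). Point on its axis, 7 mm above its underside.
- dish_center (a point): Glass dappen dish, an octagonal cup 33 mm wide and 25 mm high, 35 g, standing upright on the worktop. Point on its axis, 12.5 mm above its underside; z is up. Like the spools it starts outside the open front, at least 0.1 m from the 22 mm high rim along the edge of the worktop nearest the robot (x = 0.32 m).
- spool_1: The first spool (same object as spool_1_center), with its origin on its underside, 4.5 mm from the disc's axis towards the wire end; z is up.
- spool_2: The second spool (same object as spool_2_center), with its origin on its underside, 4.5 mm from the disc's axis towards the wire end; z is up.
- dappen_dish: The dappen dish (same object as dish_center), with its origin at the centre of its underside; z is up.
- bur_block: Bystander: bur stand, block 24 x 60 x 16 mm with burs up to 38 mm high. Origin at the centre of its underside.
- jar_teal: Bystander: small round screw jar, 34 mm in diameter, 47 mm high. Origin at the centre of its underside.
- ligature_pack: Bystander: flat pack 60 x 36 x 10 mm. Origin at the centre of its underside.

How it is judged:
At the end, for the whole second after the job is handed in: Both spools and the dish are wholly inside the pan (spool axes at least 17 mm, dish axis at least 15 mm behind the open front, and between the walls), on its floor, within 0.2 rad of upright (x of spool_1_center in the frame of pan between -0.043 and 0.06 m and y of spool_1_center in the frame of pan between -0.07 and 0.07 m and height (world z) of each of spool_1_center, spool_2_center below 0.018 m and angle between each of spool_1_center, spool_2_center, dish_center's own z axis and vertical below 0.2 rad and x of spool_2_center in the frame of pan between -0.043 and 0.06 m and y of spool_2_center in the frame of pan between -0.07 and 0.07 m and x of dish_center in the frame of pan between -0.045 and 0.06 m and y of dish_center in the frame of pan between -0.072 and 0.072 m and height (world z) of dish_center below 0.0235 m); the robot touches nothing.
It fails at once if a spool or the dish is lifted more than 11 mm off the worktop (height (world z) of any of spool_1_center, spool_2_center above 0.018 m or height (world z) of dish_center above 0.0235 m).
It fails at once if a spool or the dish is tipped by more than 0.5 rad (angle between any of spool_1_center, spool_2_center, dish_center's own z axis and vertical above 0.5 rad).
It fails at once if a spool or the dish is pinched or jammed with more than 25 N by the fingers (contact force between the fingers and spool_1 above 25 N or contact force between the fingers and spool_2 above 25 N or contact force between the fingers and dappen_dish above 25 N).
It fails at once if a bystander (bur stand, jar, ligature pack) is moved more than 15 mm (distance of any of bur_block, jar_teal, ligature_pack from where it was at the start of the episode above 0.015 m).
It also fails if it takes over 72 s, if anything falls off the work surface, if the arm or the gripper's body presses on something with over 40 N, if the wrist force passes 120 N, or if a joint passes its speed limit or range.

### The arm

A 6-joint arm with a two-finger parallel gripper is mounted at the origin on a cart in front of the work surface, level with it; the furniture and walls round the work are solid. World frame = base frame: x ahead of the robot, y to its left, z up, the work surface at z = 0. Lengths are in m, angles in rad, forces in N, time in s.
With the tool pointing down it reaches from about 0.375 to 0.9 m from the base axis. Payload 3.1 kg.
Tool frame: the origin (TCP) lies at the very end of the fingers, on their centre line; the grasp point (between the pads) lies 19 mm behind it; z points along the fingers, y is the line along which they close (so a half turn about z gives the same grasp; the last joint's range is limited). The gripper opens to 87 mm and grips with 3 to 60 N. Pads are 19 mm wide; open, the fingers measure 117 mm over their backs; the gripper's body (75 mm by 190 mm) begins 51 mm behind the grasp point.
Start: joints at [-1.308, 0.527, 1.433, -0, 1.181, -0.178], TCP at [0.267, -0.565, 0.223] pointing down, gripper open.
Joint ranges: [-3.08, 3.08], [-0.75, 2.2], [0.22, 2.44], [-1.43, 4.57], [0, 2.65], [-2.85, 2.85]. Speed limits (rad/s): [2.79, 2.79, 3.14, 3.14, 3.14, 3.14].

### API

Orientations are given as a unit quaternion [x, y, z, w].
In Python, from rig import status, viewer, robot gives the robot as it stands.
- The arm moves only by the tool arm_command, never from a script. Its arguments are lists of equal length, an entry for each row: "delta_rot": the turn, a rotation vector about the tool's x, y, z in degrees, a list of three; "delta_pos": the shift along the tool's x, y, z in m, a list of three; "gripper": the closure, from -1 (fully open) to 1 (shut). In form: {"delta_rot": [[rx, ry, rz], ...], "delta_pos": [[dx, dy, dz], ...], "gripper": [gripper, ...]}. A call has 1 to 12 rows; each row is the pose to reach, as a shift and turn from the pose commanded when the call began, along the tool's axes at that moment; what a row does not reach only later rows make up. A row lasts 1/12 s, in which the tool goes at most 41.7 mm and 7.16 degrees, less where a joint would pass 70% of its speed; a pose out of reach is approached as far as the arm can. A call with a gripper value outside its range is refused whole. The fingers move at their own pace and stop on an object; "grip_force" is the grip in N (left out, the last holds). Time passes only in rows, so rows that repeat a pose let the fingers close. It gives the time, the measured TCP pose, the force, the opening and the grip force at its end, in the units of the state.
- status.get_obs(): the state, without advancing time (a new reading comes with each control period).
- viewer.camera(name): name is "side" or "top" or "wrist"; returns a dict with "pixels" (480x640x3 uint8, blue, green, red), "fx", "fy", "cx", "cy" (pixels), "k1" (the pictures are not rectified: a ray, as slopes to the right and down, at radius r is drawn at 1 + k1 r^2 times it, then the intrinsics apply), "pose" (4x4, takes a point from camera to world coordinates); the wrist camera has in their place "mount" (4x4, takes a point from camera to tool coordinates, whose origin is the TCP and whose axes are the flange's). Camera axes: x right, y down, z forward; pixel columns grow to the right and rows downward; lengths in m; the calibration is good to about 2 mm. A picture is of the moment at which its call begins: read the wrist's pose just before it. There is no depth.
- robot.hand_in(): hands the job in; it is judged then, once.
The state is a dict: "time": time; "q": joint angles; "joint_velocities": joint speeds; "joint_torque": joint torques, N m; "position": TCP position; "tool_rot": TCP orientation; "ft_force": force on the tool from outside, world axes, zero at the start; "moment": the same for the moment, N m; "grip_width": finger opening in m; "grip_force": force on a finger pad.
Only numpy, scipy, OpenCV 4.12 (cv2) and the standard library are available. Lean on these libraries where they do the work, as an engineer would, in place of code of your own. Each camera call takes 0.05 s, during which the arm holds its last target. There are 200 camera calls.

## Working session

There is one attempt and no reset: what is moved stays moved. The work goes in short steps, Python scripts to look and compute and a tool call to move; the robot and the scene stay as the last step left them, time stands still between calls to the robot, and variables do not carry over. Pictures are saved under pics/ and viewed, at most 10 in all, crops included, and the job is handed in when it is done.

Besides the shell and the picture viewer there is one more tool, called after "Emit:" by a JSON object that holds its "name" and its "arguments". arm_command: Moves the arm, as the interface text tells. Its arguments: {"type":"object","properties":{"delta_rot":{"type":"array","items":{"type":"array","items":{"type":"number"}}},"delta_pos":{"type":"array","items":{"type":"array","items":{"type":"number"}}},"gripper":{"type":"array","items":{"type":"number"}},"grip_force":{"type":"number"}},"required":["delta_rot","delta_pos","gripper"]}

```bash
mkdir -p pics; cat > h.py <<'E'
import numpy as np,cv2
from rig import status,viewer,robot
from scipy.spatial.transform import Rotation as R
def shot(n,f):
    c=viewer.camera(n); cv2.imwrite('pics/'+f,c['pixels'])
    np.savez('pics/'+f+'.npz',**{k:np.array(v) for k,v in c.items() if k!='pixels'}); return c
def px2w(f,pts,z):
    c=np.load('pics/'+f+'.npz'); P=c['pose']; out=[]
    for (u,v),zz in zip(pts,np.broadcast_to(z,len(pts))):
        d=np.array([(u-c['cx'])/c['fx'],(v-c['cy'])/c['fy']]); s=d.copy()
        for _ in range(20): s=d/(1+c['k1']*(s@s))
        r=P[:3,:3]@np.array([*s,1]); out.append(P[:3,3]+r*(zz-P[2,3])/r[2])
    return np.array(out)
def delta(target):
    o=status.get_obs(); M=R.from_quat(o['tool_rot']).as_matrix()
    return M.T@(np.array(target)-o['position'])
E
python3 - <<'E'
from h import *
o=status.get_obs(); print(o['time'],o['position'],o['tool_rot'],R.from_quat(o['tool_rot']).as_matrix().round(3))
for n in('top','side'):
    c=shot(n,n+'0.png'); print(n,np.round(c['pose'],3).tolist(),c['fx'],c['k1'])
E
```

```text
0.0 [ 0.26650109 -0.56452048  0.22158919] [ 9.75806422e-01  2.18633677e-01 -5.00178461e-05 -1.06710084e-03] [[ 0.904  0.427 -0.001]
 [ 0.427 -0.904  0.002]
 [ 0.    -0.002 -1.   ]]
top [[-0.004, -0.984, 0.179, 0.389], [-1.0, 0.001, -0.018, 0.326], [0.017, -0.179, -0.984, 1.17], [0.0, 0.0, 0.0, 1.0]] 612.2269220709679 -0.1639630941348171
side [[0.998, -0.045, 0.035, 0.535], [-0.055, -0.651, 0.757, -0.546], [-0.011, -0.758, -0.652, 0.8], [0.0, 0.0, 0.0, 1.0]] 609.1988071610087 -0.10128162057518998
```

View pics/top0.png

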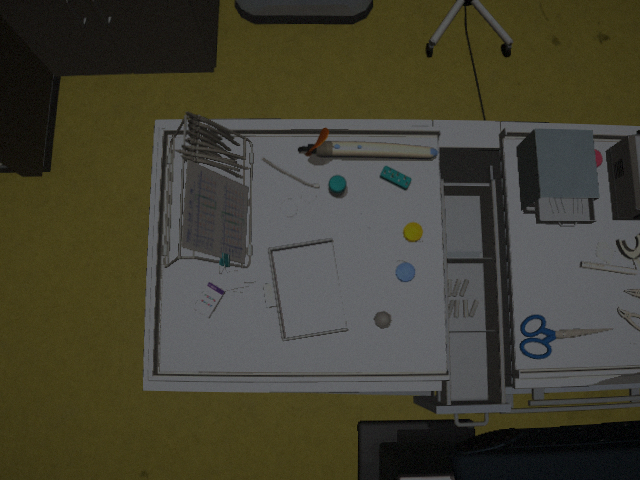

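View pics/side0.png

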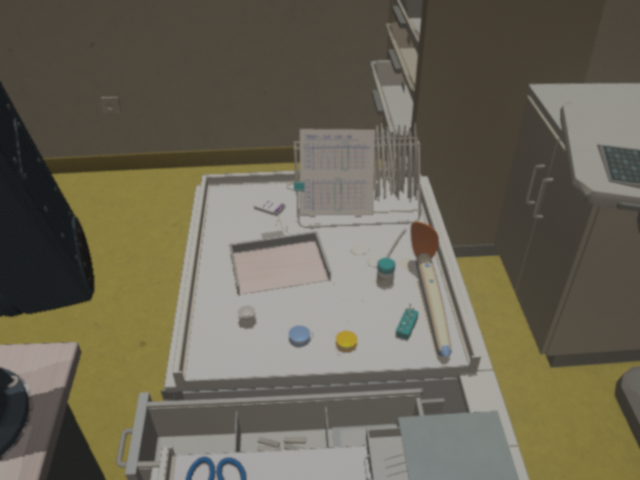

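The top view shows the pan at about (270–347, 239–339) with its front open to the right. The yellow spool is at (413,232), the blue spool at (405,272) and the dish at (383,319). The bystanders are the bur stand (396,177), the jar (338,185) and the pack (212,298).

```bash
python3 - <<'E'
import cv2
i=cv2.imread('pics/top0.png')[160:350,240:450]
i=cv2.resize(i,None,fx=3.1,fy=3.1,interpolation=cv2.INTER_CUBIC); i=cv2.convertScaleAbs(i,alpha=1.4)
cv2.imwrite('pics/c0.png',i)
from h import *
f='top0.png'
print(px2w(f,[(413,232),(405,272)],.014).round(3),px2w(f,[(383,319)],.025).round(3))
print(px2w(f,[(270,248),(333,239),(347,330),(283,339)],.022).round(3))
print(px2w(f,[(396,177),(338,185),(445,140),(445,375)],[.016,.047,.022,.022]).round(3))
E
```

```text
[[0.615 0.125 0.014]
 [0.537 0.143 0.014]] [[0.447 0.188 0.025]]
[[0.582 0.4   0.022]
 [0.6   0.28  0.022]
 [0.427 0.256 0.022]
 [0.411 0.375 0.022]]
[[0.725 0.155 0.016]
 [0.699 0.271 0.047]
 [0.801 0.055 0.022]
 [0.342 0.073 0.022]]
```

View pics/c0.png

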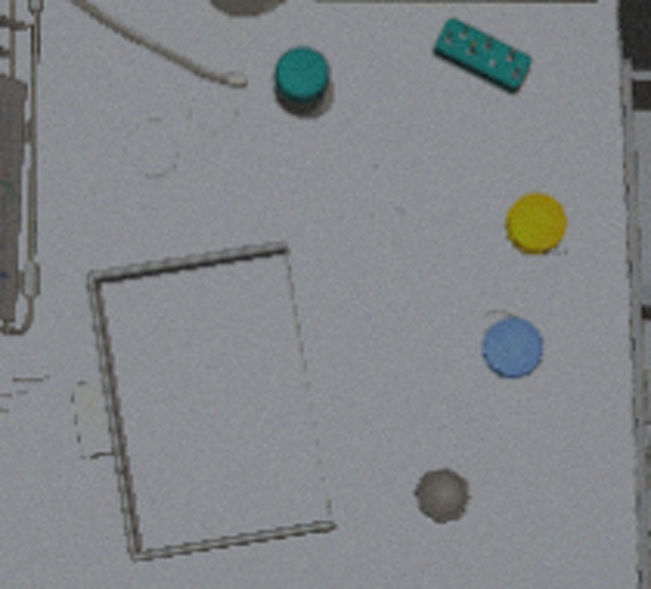

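The enlarged crop shows the pan's front tips at crop (288,247) and (335,526), its back corners at (92,275) and (136,556), yellow at (536,223), blue at (513,347), dish at (442,495), and the right rim at about u=630. I'll nest each object between two fingertips about 20 mm apart, pushing blue deep first and then yellow and the dish.

```bash
cat >> h.py <<'E'
def crop2w(p,z): return px2w('top0.png',[(240+u/3.1-.34,160+v/3.1-.34) for u,v in p],z)[:,:2]
A=crop2w([(288,247),(335,526),(136,556),(92,275)],.022)
F=(A[0]+A[1])/2; ey=(A[1]-A[0])/np.linalg.norm(A[1]-A[0]); ex=np.array([ey[1],-ey[0]]); ex*=np.sign(ex[1])
Y,B=crop2w([(536,223),(513,347)],.014); D=crop2w([(442,495)],.025)[0]
def pan(p): return np.array([(p-F)@ex,(p-F)@ey])
def world(x,y): return F+x*ex+y*ey
def plan(p,goal,gap,back):
    d=world(*goal)-p; L=np.linalg.norm(d); u=d/L; yaw=np.degrees(np.arctan2(u[1],u[0]))
    return p-back*u, u, yaw, L
def cmd(target,yaw):
    o=status.get_obs(); r=R.from_quat(o['tool_rot']); M=r.as_matrix()
    T=np.column_stack([[np.cos(np.radians(yaw)),np.sin(np.radians(yaw)),0],[np.sin(np.radians(yaw)),-np.cos(np.radians(yaw)),0],[0,0,-1]])
    return (M.T@(np.array(target)-o['position'])).round(4), R.from_matrix(M.T@T).as_rotvec(degrees=True).round(2)
E
python3 - <<'E'
from h import *
print('corners',A.round(3),'F',F,'ex',ex)
for n,p,g in(('B',B,(.085,0)),('Y',Y,(.036,-.03)),('D',D,(.036,.035))):
    s,u,yaw,L=plan(p,g,.02,.036); print(n,p.round(3),pan(p).round(3),'start',s.round(3),'yaw',yaw.round(1),'L',L.round(3))
print('rim',crop2w([(630,225),(630,225)],[0]).round(3))
s,u,yaw,L=plan(B,(.085,0),.02,.036)
print(cmd([*s,.09],yaw))
E
```

```text
corners [[0.599 0.281]
 [0.428 0.254]
 [0.411 0.374]
 [0.582 0.402]] F [0.51378079 0.26778096] ex [-0.15680666  0.98762932]
B [0.538 0.142] [-0.128 -0.004] start [0.544 0.107] yaw 100.1 L 0.213
Y [0.616 0.126] [-0.156 -0.078] start [0.63  0.093] yaw 113.2 L 0.198
D [0.447 0.19 ] [-0.067  0.079] start [0.438 0.155] yaw 76.0 L 0.112
rim [[0.617 0.063]
 [0.617 0.063]]
(array([ 0.5376, -0.4887,  0.1328]), array([ -0.08,  -0.09, -74.85]))
```

Emit:
{"name": "arm_command", "arguments": {"delta_rot": [[0, 0, -75], [0, 0, -75], [0, 0, -75], [0, 0, -75], [0, 0, -75], [0, 0, -75], [0, 0, -75], [0, 0, -75], [0, 0, -75], [0, 0, -75], [0, 0, -75], [0, 0, -75]], "delta_pos": [[0.5376, -0.4887, 0.07], [0.5376, -0.4887, 0.07], [0.5376, -0.4887, 0.07], [0.5376, -0.4887, 0.07], [0.5376, -0.4887, 0.07], [0.5376, -0.4887, 0.07], [0.5376, -0.4887, 0.07], [0.5376, -0.4887, 0.07], [0.5376, -0.4887, 0.07], [0.5376, -0.4887, 0.07], [0.5376, -0.4887, 0.07], [0.5376, -0.4887, 0.07]], "gripper": [0.54, 0.54, 0.54, 0.54, 0.54, 0.54, 0.54, 0.54, 0.54, 0.54, 0.54, 0.54]}}

```text
time: 1.1
position: [0.4571, -0.1033, 0.1743]
tool_rot: [0.64, 0.768, -0.0, -0.0]
ft_force: [0.3, -1.1, -0.4]
grip_width: 0.0217
grip_force: 0.0
```

```bash
python3 - <<'E'
from h import *
s,u,yaw,L=plan(B,(.085,0),.02,.036)
print(cmd([*s,.06],yaw),status.get_obs()['grip_width'])
E
```

```text
(array([0.1912, 0.1234, 0.1143]), array([-0.02, -0.01,  0.26])) 0.021659363571468984
```

Emit:
{"name": "arm_command", "arguments": {"delta_rot": [[0, 0, 0], [0, 0, 0], [0, 0, 0], [0, 0, 0], [0, 0, 0], [0, 0, 0], [0, 0, 0], [0, 0, 0], [0, 0, 0], [0, 0, 0]], "delta_pos": [[0.19, 0.122, 0.11], [0.19, 0.122, 0.11], [0.19, 0.122, 0.11], [0.19, 0.122, 0.11], [0.19, 0.122, 0.11], [0.19, 0.122, 0.11], [0.19, 0.122, 0.11], [0.19, 0.122, 0.11], [0.19, 0.122, 0.11], [0.19, 0.122, 0.11]], "gripper": [0.54, 0.54, 0.54, 0.54, 0.54, 0.54, 0.54, 0.54, 0.54, 0.54]}}

```text
time: 1.93
position: [0.5429, 0.1022, 0.0651]
tool_rot: [0.642, 0.767, -0.0, 0.0]
ft_force: [0.4, -0.6, 0.7]
grip_width: 0.0199
grip_force: 0.0
```

```bash
python3 - <<'E'
from h import *
s,u,yaw,L=plan(B,(.085,0),.02,.036)
print(cmd([*s,.004],yaw),status.get_obs()['grip_width'],status.get_obs()['position'],s)
c=shot('top','top1.png')
cv2.imwrite('pics/c1.png',cv2.resize(c['pixels'][160:350,240:450],None,fx=3.1,fy=3.1,interpolation=cv2.INTER_CUBIC))
c=viewer.camera('wrist');cv2.imwrite('pics/w1.png',c['pixels'])
E
```

```text
(array([0.0045, 0.0021, 0.0611]), array([-0.  ,  0.02,  0.08])) 0.019889363262636003 [0.54285265 0.10224215 0.06507814] [0.54407215 0.10703466]
```

View pics/w1.png

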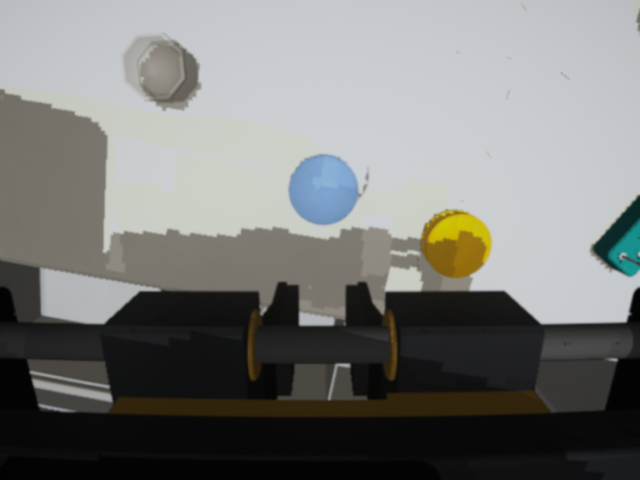

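The wrist view shows blue at (323,189), centred ahead of the finger gap (about 321). Yellow at (457,243) is clear of the fingers.

Emit:
{"name": "arm_command", "arguments": {"delta_rot": [[0, 0, 0], [0, 0, 0], [0, 0, 0], [0, 0, 0], [0, 0, 0], [0, 0, 0], [0, 0, 0], [0, 0, 0], [0, 0, 0], [0, 0, 0], [0, 0, 0], [0, 0, 0]], "delta_pos": [[0, 0.001, 0.02], [0, 0.001, 0.04], [0, 0.001, 0.055], [0, 0.001, 0.06], [0, 0.001, 0.06], [0.005, 0.001, 0.06], [0.01, 0.001, 0.06], [0.015, 0.001, 0.06], [0.02, 0.001, 0.06], [0.025, 0.001, 0.06], [0.032, 0.001, 0.06], [0.04, 0.001, 0.06]], "gripper": [0.54, 0.54, 0.54, 0.54, 0.54, 0.54, 0.54, 0.54, 0.54, 0.54, 0.54, 0.54]}}

```text
time: 3.03
position: [0.5371, 0.1436, 0.0049]
tool_rot: [0.641, 0.767, 0.0, 0.0]
ft_force: [-0.2, -0.7, -0.3]
grip_width: 0.0199
grip_force: 0.1
```

```bash
python3 - <<'E'
from h import *
s,u,yaw,L=plan(B,(.085,0),.02,.036)
o=status.get_obs();print(o['position'],o['ft_force'],cmd([*(world(.085,0)-.025*u),.005],yaw))
c=viewer.camera('wrist');cv2.imwrite('pics/w2.png',c['pixels'])
E
```

```text
[0.53705466 0.14363862 0.00486564] [-0.16015424 -0.70440811 -0.32410957] (array([ 1.863e-01,  1.000e-03, -1.000e-04]), array([0.03, 0.  , 0.15]))
```

View pics/w2.png

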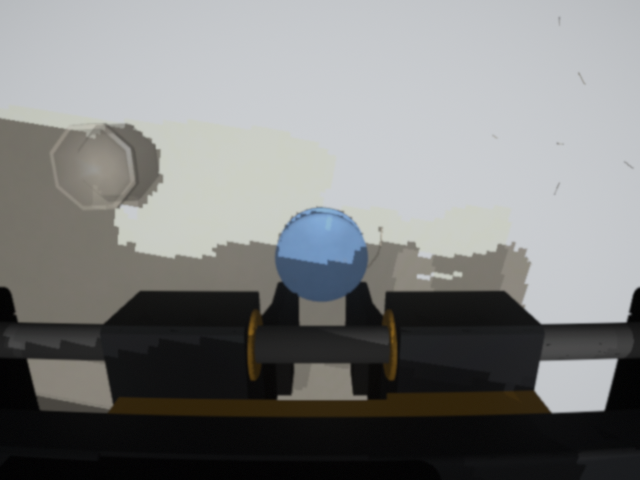

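Blue (322,254) is nested evenly against both fingertips. Pushing on into the pan.

Emit:
{"name": "arm_command", "arguments": {"delta_rot": [[0, 0, 0], [0, 0, 0], [0, 0, 0], [0, 0, 0], [0, 0, 0], [0, 0, 0], [0, 0, 0], [0, 0, 0], [0, 0, 0], [0, 0, 0], [0, 0, 0], [0, 0, 0]], "delta_pos": [[0.008, 0, 0], [0.016, 0, 0], [0.024, 0, 0], [0.032, 0, 0], [0.04, 0, 0], [0.048, 0, 0], [0.056, 0, 0], [0.064, 0, 0], [0.072, 0, 0], [0.08, 0, 0], [0.088, 0, 0], [0.096, 0, 0]], "gripper": [0.54, 0.54, 0.54, 0.54, 0.54, 0.54, 0.54, 0.54, 0.54, 0.54, 0.54, 0.54]}}

```text
time: 4.08
position: [0.5197, 0.2381, 0.0046]
tool_rot: [0.641, 0.767, -0.0, -0.0]
ft_force: [0.2, -0.4, -0.4]
grip_width: 0.0202
grip_force: 0.1
```

Emit:
{"name": "arm_command", "arguments": {"delta_rot": [[0, 0, 0], [0, 0, 0], [0, 0, 0], [0, 0, 0], [0, 0, 0], [0, 0, 0], [0, 0, 0], [0, 0, 0], [0, 0, 0], [0, 0, 0], [0, 0, 0], [0, 0, 0]], "delta_pos": [[0.008, 0, 0], [0.016, 0, 0], [0.024, 0, 0], [0.032, 0, 0], [0.04, 0, 0], [0.048, 0, 0], [0.056, 0, 0], [0.064, 0, 0], [0.071, 0, 0], [0.077, 0, 0], [0.082, 0, 0], [0.084, 0, 0]], "gripper": [0.54, 0.54, 0.54, 0.54, 0.54, 0.54, 0.54, 0.54, 0.54, 0.54, 0.54, 0.54]}}

```text
time: 5.08
position: [0.5048, 0.3208, 0.0046]
tool_rot: [0.641, 0.768, 0.0, 0.0]
ft_force: [-0.9, -0.8, 0.4]
grip_width: 0.02
grip_force: 0.1
```

```bash
python3 - <<'E'
from h import *
o=status.get_obs();print(o['position'],pan(o['position'][:2]),o['ft_force'])
c=viewer.camera('wrist');cv2.imwrite('pics/w3.png',c['pixels'])
E
```

```text
[0.50478815 0.32084445 0.00460657] [0.05381716 0.00056069] [-0.93612038 -0.75080263  0.35991049]
```

View pics/w3.png

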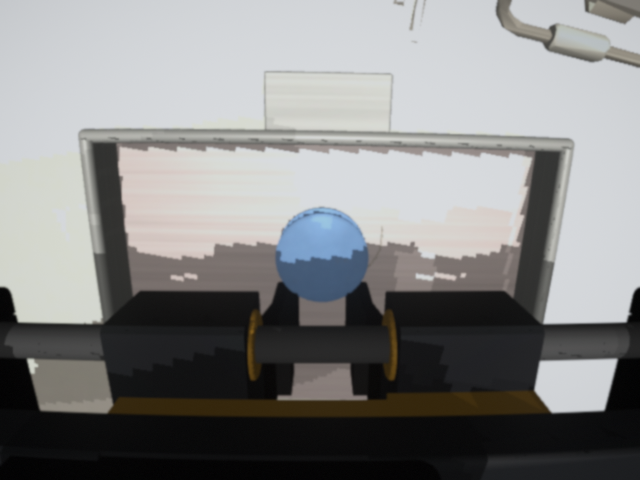

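Blue (322,254) is well inside the pan with about 22 mm to the back wall. I'll push 8 mm more, then back off and rise.

Emit:
{"name": "arm_command", "arguments": {"delta_rot": [[0, 0, 0], [0, 0, 0], [0, 0, 0], [0, 0, 0], [0, 0, 0], [0, 0, 0], [0, 0, 0], [0, 0, 0], [0, 0, 0]], "delta_pos": [[0.005, 0, 0], [0.008, 0, 0], [0.008, 0, 0], [-0.005, 0, 0], [-0.025, 0, 0], [-0.03, 0, -0.02], [-0.03, 0, -0.06], [-0.03, 0, -0.06], [-0.03, 0, -0.06]], "gripper": [0.54, 0.54, 0.54, 0.54, 0.54, 0.54, 0.54, 0.54, 0.54]}}

```text
time: 5.88
position: [0.5123, 0.2899, 0.0668]
tool_rot: [0.641, 0.767, 0.002, 0.001]
ft_force: [0.7, 0.3, -0.6]
grip_width: 0.0195
grip_force: 0.0
```

```bash
python3 - <<'E'
from h import *
s,u,yaw,L=plan(Y,(.036,-.03),.02,.038)
print(s,yaw,cmd([*s,.065],yaw))
E
```

```text
[0.63068007 0.09084519] 113.16114480247664 (array([-0.2169,  0.0812,  0.0021]), array([  0.29,   0.  , -12.97]))
```

Emit:
{"name": "arm_command", "arguments": {"delta_rot": [[0, 0, -13], [0, 0, -13], [0, 0, -13], [0, 0, -13], [0, 0, -13], [0, 0, -13], [0, 0, -13], [0, 0, -13], [0, 0, -13], [0, 0, -13], [0, 0, -13]], "delta_pos": [[-0.216, 0.081, 0], [-0.216, 0.081, 0], [-0.216, 0.081, 0], [-0.216, 0.081, 0], [-0.216, 0.081, 0], [-0.216, 0.081, 0], [-0.216, 0.081, 0], [-0.216, 0.081, 0], [-0.216, 0.081, 0], [-0.216, 0.081, 0], [-0.216, 0.081, 0]], "gripper": [0.54, 0.54, 0.54, 0.54, 0.54, 0.54, 0.54, 0.54, 0.54, 0.54, 0.54]}}

```text
time: 6.8
position: [0.6271, 0.0938, 0.0641]
tool_rot: [0.549, 0.836, -0.0, -0.001]
ft_force: [0.3, 0.2, 0.8]
grip_width: 0.0203
grip_force: 0.0
```

```bash
python3 - <<'E'
from h import *
s,u,yaw,L=plan(Y,(.036,-.03),.02,.038)
print(status.get_obs()['position'],cmd([*s,.005],yaw),L)
E
```

```text
[0.62712793 0.09378148 0.0641397 ] (array([-0.0042,  0.0022,  0.0591]), array([-0.09, -0.05,  0.21])) 0.19823459257240064
```

Emit:
{"name": "arm_command", "arguments": {"delta_rot": [[0, 0, 0], [0, 0, 0], [0, 0, 0], [0, 0, 0], [0, 0, 0]], "delta_pos": [[0, 0, 0.01], [0, 0, 0.03], [0, 0, 0.045], [0, 0, 0.05], [0, 0, 0.05]], "gripper": [0.54, 0.54, 0.54, 0.54, 0.54]}}

```text
time: 7.22
position: [0.6266, 0.0931, 0.0126]
tool_rot: [0.55, 0.835, -0.001, -0.002]
ft_force: [0.6, 0.5, -0.2]
grip_width: 0.0199
grip_force: 0.0
```

```bash
cat >> h.py <<'E'
def yel():
    c=viewer.camera('wrist');h=cv2.cvtColor(c['pixels'],cv2.COLOR_BGR2HSV)
    m=cv2.inRange(h,(22,150,40),(35,255,255)); m[285:]=0
    n,l,st,ce=cv2.connectedComponentsWithStats(m); i=1+np.argmax(st[1:,4]); return st[i],ce[i].round(1)
E
python3 - <<'E'
from h import *
s,u,yaw,L=plan(Y,(.036,-.03),.02,.038)
print(status.get_obs()['position'],cmd([*s,.005],yaw),L,yel())
E
```

```text
[0.62662334 0.09311266 0.01257808] (array([-0.0037,  0.0029,  0.0076]), array([-0.22, -0.1 ,  0.16])) 0.19823459257240064 (array([ 284,  179,   90,   89, 5868], dtype=int32), array([329. , 221.7]))
```

Emit:
{"name": "arm_command", "arguments": {"delta_rot": [[0, 0, 0], [0, 0, 0], [0, 0, 0], [0, 0, 0], [0, 0, 0], [0, 0, 0], [0, 0, 0], [0, 0, 0]], "delta_pos": [[0, 0.003, 0.005], [0, 0.003, 0.0075], [0.004, 0.003, 0.0075], [0.008, 0.003, 0.0075], [0.012, 0.003, 0.0075], [0.016, 0.003, 0.0075], [0.022, 0.003, 0.0075], [0.028, 0.003, 0.0075]], "gripper": [0.54, 0.54, 0.54, 0.54, 0.54, 0.54, 0.54, 0.54]}}

```text
time: 7.93
position: [0.62, 0.1198, 0.0073]
tool_rot: [0.55, 0.835, 0.0, 0.0]
ft_force: [0.8, 0.8, 0.3]
grip_width: 0.02
grip_force: 0.1
```

```bash
python3 - <<'E'
from h import *
s,u,yaw,L=plan(Y,(.036,-.03),.02,.038)
o=status.get_obs();print(o['position'],cmd([*(world(.036,-.03)-.025*u),.005],yaw),yel(),o['ft_force'])
E
```

```text
[0.62000433 0.11982412 0.00733039] (array([ 0.1804, -0.0013,  0.0023]), array([0.02, 0.01, 0.09])) (array([ 280,  207,   88,   78, 4915], dtype=int32), array([322.4, 246.2])) [0.79969081 0.8068671  0.31331306]
```

Emit:
{"name": "arm_command", "arguments": {"delta_rot": [[0, 0, 0], [0, 0, 0], [0, 0, 0], [0, 0, 0], [0, 0, 0], [0, 0, 0], [0, 0, 0], [0, 0, 0], [0, 0, 0], [0, 0, 0], [0, 0, 0], [0, 0, 0]], "delta_pos": [[0.008, 0, 0.001], [0.016, 0, 0.002], [0.024, 0, 0.002], [0.032, 0, 0.002], [0.04, 0, 0.002], [0.048, 0, 0.002], [0.056, 0, 0.002], [0.064, 0, 0.002], [0.072, 0, 0.002], [0.08, 0, 0.002], [0.088, 0, 0.002], [0.096, 0, 0.002]], "gripper": [0.54, 0.54, 0.54, 0.54, 0.54, 0.54, 0.54, 0.54, 0.54, 0.54, 0.54, 0.54]}}

```text
time: 8.98
position: [0.5819, 0.2082, 0.0051]
tool_rot: [0.55, 0.835, 0.0, 0.0]
ft_force: [0.2, 0.1, -0.6]
grip_width: 0.0201
grip_force: 0.1
```

```bash
python3 - <<'E'
from h import *
s,u,yaw,L=plan(Y,(.036,-.03),.02,.038)
o=status.get_obs();print(pan(o['position'][:2]),cmd([*(world(.036,-.03)-.025*u),.005],yaw),yel(),o['ft_force'])
E
```

```text
[-0.06950557 -0.05797379] (array([ 0.0841, -0.0012,  0.0001]), array([ 0. , -0. ,  0.1])) (array([ 278,  208,   90,   77, 4935], dtype=int32), array([321.9, 247. ])) [ 0.16546345  0.10579489 -0.59485005]
```

Still nested. I'll finish the push, back out and rise.

Emit:
{"name": "arm_command", "arguments": {"delta_rot": [[0, 0, 0], [0, 0, 0], [0, 0, 0], [0, 0, 0], [0, 0, 0], [0, 0, 0], [0, 0, 0], [0, 0, 0], [0, 0, 0], [0, 0, 0], [0, 0, 0], [0, 0, 0]], "delta_pos": [[0.008, 0, 0], [0.016, 0, 0], [0.024, 0, 0], [0.032, 0, 0], [0.04, 0, 0], [0.048, 0, 0], [0.056, 0, 0], [0.064, 0, 0], [0.072, 0, 0], [0.078, 0, 0], [0.082, 0, 0], [0.083, 0, 0]], "gripper": [0.54, 0.54, 0.54, 0.54, 0.54, 0.54, 0.54, 0.54, 0.54, 0.54, 0.54, 0.54]}}

```text
time: 10.03
position: [0.5491, 0.2845, 0.0051]
tool_rot: [0.55, 0.835, 0.0, -0.0]
ft_force: [0.1, -0.0, 0.3]
grip_width: 0.0198
grip_force: 0.1
```

Emit:
{"name": "arm_command", "arguments": {"delta_rot": [[0, 0, 0], [0, 0, 0], [0, 0, 0], [0, 0, 0], [0, 0, 0], [0, 0, 0], [0, 0, 0]], "delta_pos": [[0, 0, 0], [-0.01, 0, 0], [-0.03, 0, 0], [-0.04, 0, -0.02], [-0.04, 0, -0.06], [-0.04, 0, -0.06], [-0.04, 0, -0.06]], "gripper": [0.54, 0.54, 0.54, 0.54, 0.54, 0.54, 0.54]}}

```text
time: 10.62
position: [0.568, 0.2461, 0.0676]
tool_rot: [0.551, 0.835, 0.002, 0.002]
ft_force: [-0.1, 0.7, 0.1]
grip_width: 0.0198
grip_force: 0.0
```

```bash
python3 - <<'E'
from h import *
s,u,yaw,L=plan(D,(.036,.035),.02,.04)
o=status.get_obs();print(o['position'],o['ft_force'],s,yaw,cmd([*s,.065],yaw))
c=viewer.camera('wrist');cv2.imwrite('pics/w4.png',c['pixels'])
E
```

```text
[0.56803235 0.24610466 0.06763381] [-0.12101265  0.70665302  0.08455216] [0.43681471 0.15078981] 75.96756057116885 (array([-0.036 , -0.1581,  0.0017]), array([ 0.35, -0.04, 37.19]))
```

View pics/w4.png

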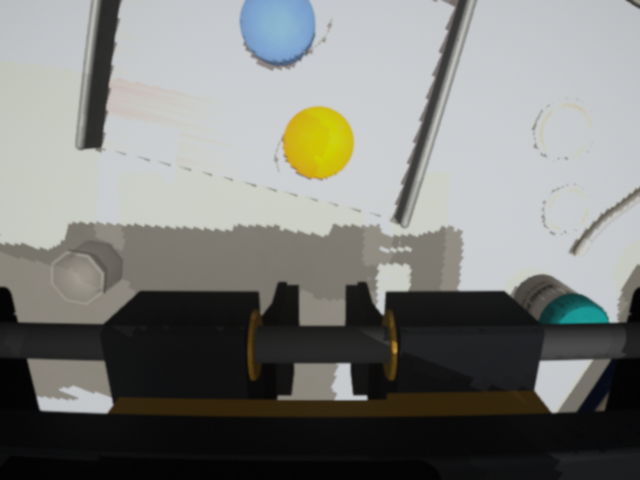

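Both spools lie inside the pan: blue at (278,22), and yellow at (318,142), about 28 mm behind the front line. The dish is next.

Emit:
{"name": "arm_command", "arguments": {"delta_rot": [[0, 0, 37], [0, 0, 37], [0, 0, 37], [0, 0, 37], [0, 0, 37], [0, 0, 37], [0, 0, 37], [0, 0, 37], [0, 0, 37], [0, 0, 37]], "delta_pos": [[-0.036, -0.157, 0], [-0.036, -0.157, 0], [-0.036, -0.157, 0], [-0.036, -0.157, 0], [-0.036, -0.157, 0], [-0.036, -0.157, 0], [-0.036, -0.157, 0], [-0.036, -0.157, 0], [-0.036, -0.157, 0], [-0.036, -0.157, 0]], "gripper": [0.54, 0.54, 0.54, 0.54, 0.54, 0.54, 0.54, 0.54, 0.54, 0.54]}}

```text
time: 11.5
position: [0.4363, 0.1524, 0.0649]
tool_rot: [0.786, 0.618, 0.0, 0.0]
ft_force: [-0.5, -0.8, 0.5]
grip_width: 0.0204
grip_force: 0.0
```

```bash
python3 - <<'E'
from h import *
s,u,yaw,L=plan(D,(.036,.035),.02,.04)
o=status.get_obs();print(o['position'],o['ft_force'],s,yaw,cmd([*s,.005],yaw))
c=viewer.camera('wrist');cv2.imwrite('pics/w5.png',c['pixels'])
E
```

```text
[0.43634789 0.15235958 0.06492685] [-0.49206645 -0.83887738  0.48640149] [0.43681471 0.15078981] 75.96756057116885 (array([-0.0014,  0.0008,  0.0599]), array([ 0.06, -0.02,  0.4 ]))
```

View pics/w5.png

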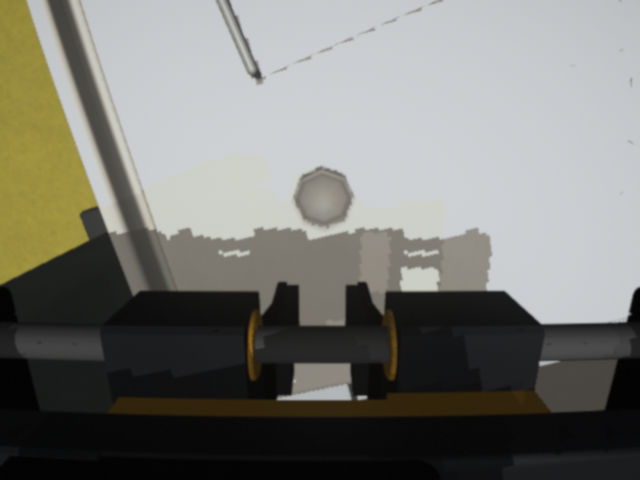

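The dish (323,196) is centred ahead of the fingers. The pan's left wall tip is at (260,78), about 34 mm to the left of the path.

Emit:
{"name": "arm_command", "arguments": {"delta_rot": [[0, 0, 0], [0, 0, 0], [0, 0, 0], [0, 0, 0], [0, 0, 0], [0, 0, 0], [0, 0, 0], [0, 0, 0], [0, 0, 0], [0, 0, 0], [0, 0, 0], [0, 0, 0]], "delta_pos": [[0, 0, 0.02], [0, 0, 0.04], [0, 0, 0.055], [0, 0, 0.06], [0, 0, 0.06], [0.004, 0, 0.06], [0.008, 0, 0.06], [0.011, 0, 0.06], [0.014, 0, 0.06], [0.017, 0, 0.06], [0.02, 0, 0.06], [0.025, 0, 0.06]], "gripper": [0.54, 0.54, 0.54, 0.54, 0.54, 0.54, 0.54, 0.54, 0.54, 0.54, 0.54, 0.54]}}

```text
time: 12.55
position: [0.4412, 0.1764, 0.0054]
tool_rot: [0.787, 0.617, -0.0, 0.0]
ft_force: [0.2, -0.6, 0.0]
grip_width: 0.0202
grip_force: 0.2
```

```bash
python3 - <<'E'
from h import *
s,u,yaw,L=plan(D,(.036,.035),.02,.04)
o=status.get_obs();print(o['position'],o['ft_force'],pan(o['position'][:2]),cmd([*(world(.038,.035)-.0245*u),.005],yaw))
c=viewer.camera('wrist');cv2.imwrite('pics/w6.png',c['pixels'])
E
```

```text
[0.4411623  0.17643164 0.00536186] [ 0.18095447 -0.58221061  0.03044112] [-0.0788322   0.08604434] (array([0.103 , 0.0017, 0.0004]), array([0.  , 0.  , 0.28]))
```

View pics/w6.png

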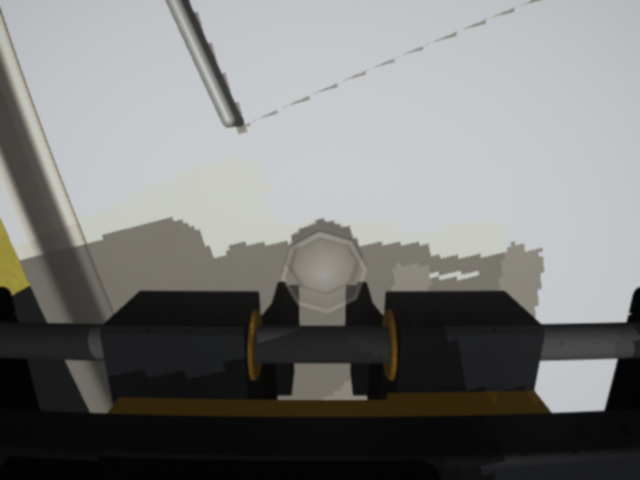

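The dish (323,272) is upright and nested between the tips. Pushing it in gently.

Emit:
{"name": "arm_command", "arguments": {"delta_rot": [[0, 0, 0], [0, 0, 0], [0, 0, 0], [0, 0, 0], [0, 0, 0], [0, 0, 0], [0, 0, 0], [0, 0, 0], [0, 0, 0], [0, 0, 0], [0, 0, 0], [0, 0, 0]], "delta_pos": [[0.005, 0, 0], [0.01, 0.001, 0], [0.015, 0.001, 0], [0.02, 0.001, 0], [0.025, 0.002, 0], [0.03, 0.002, 0], [0.035, 0.003, 0], [0.04, 0.003, 0], [0.045, 0.004, 0], [0.05, 0.004, 0], [0.055, 0.004, 0], [0.06, 0.004, 0]], "gripper": [0.54, 0.54, 0.54, 0.54, 0.54, 0.54, 0.54, 0.54, 0.54, 0.54, 0.54, 0.54]}}

```text
time: 13.6
position: [0.4594, 0.234, 0.0051]
tool_rot: [0.787, 0.617, -0.0, -0.0]
ft_force: [-0.7, 0.3, 0.5]
grip_width: 0.0201
grip_force: 0.1
```

Emit:
{"name": "arm_command", "arguments": {"delta_rot": [[0, 0, 0], [0, 0, 0], [0, 0, 0], [0, 0, 0], [0, 0, 0], [0, 0, 0], [0, 0, 0], [0, 0, 0], [0, 0, 0], [0, 0, 0]], "delta_pos": [[0.005, 0, 0], [0.01, 0, 0], [0.015, 0, 0], [0.02, 0, 0], [0.025, 0, 0], [0.03, 0, 0], [0.035, 0, 0], [0.04, 0, 0], [0.042, 0, 0], [0.042, 0, 0]], "gripper": [0.54, 0.54, 0.54, 0.54, 0.54, 0.54, 0.54, 0.54, 0.54, 0.54]}}

```text
time: 14.43
position: [0.4696, 0.2749, 0.0051]
tool_rot: [0.786, 0.618, 0.0, 0.0]
ft_force: [-0.0, -0.1, 1.1]
grip_width: 0.0204
grip_force: 0.0
```

Emit:
{"name": "arm_command", "arguments": {"delta_rot": [[0, 0, 0], [0, 0, 0], [0, 0, 0], [0, 0, 0], [0, 0, 0], [0, 0, 0], [0, 0, 0], [0, 0, 0], [0, 0, 0], [0, 0, 0]], "delta_pos": [[-0.005, 0, 0], [-0.02, 0, 0], [-0.04, 0, 0], [-0.05, 0, -0.03], [-0.06, 0, -0.07], [-0.1, 0, -0.11], [-0.14, 0, -0.15], [-0.15, 0, -0.15], [-0.15, 0, -0.15], [-0.15, 0, -0.15]], "gripper": [0.54, 0.54, 0.54, 0.54, 0.54, 0.54, 0.54, 0.54, 0.54, 0.54]}}

```text
time: 15.27
position: [0.4339, 0.1273, 0.1562]
tool_rot: [0.788, 0.616, 0.001, 0.001]
ft_force: [-0.6, 0.8, 0.3]
grip_width: 0.0203
grip_force: 0.0
```

```bash
python3 - <<'E'
from h import *
c=shot('top','top2.png')
i=cv2.resize(c['pixels'][160:350,240:450],None,fx=3.1,fy=3.1,interpolation=cv2.INTER_CUBIC)
cv2.imwrite('pics/c2.png',cv2.convertScaleAbs(i,alpha=1.4)); print(status.get_obs()['position'])
E
```

```text
[0.43361203 0.12810109 0.15533648]
```

View pics/c2.png

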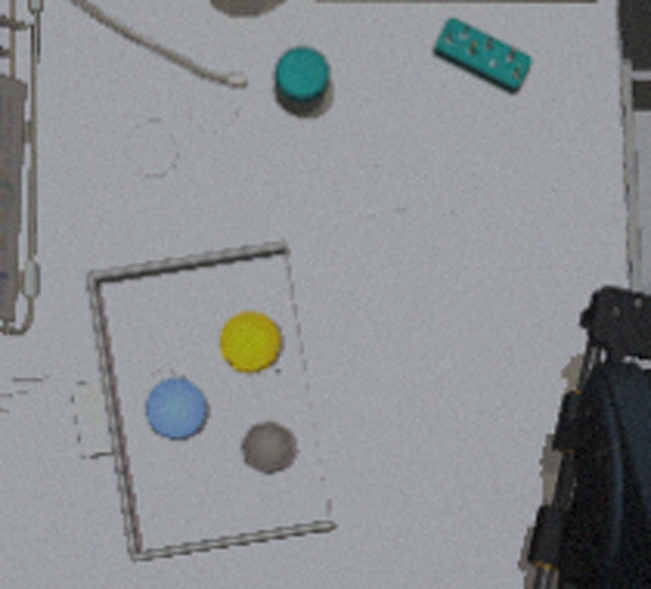

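The picture shows blue (177,408), yellow (251,342) and the dish (270,447) all wholly behind the front line, which runs from (288,247) to about (330,520). They're upright, and the jar and bur stand haven't moved. Handing in.

```bash
python3 -c "
from h import *
for p,z in (((177,408),.014),((251,342),.014),((270,447),.025)): print(pan(crop2w([p],z)[0]).round(3))
print(robot.hand_in())"
```

```text
[0.083 0.   ]
[ 0.032 -0.033]
[0.031 0.033]
the job is handed in; nothing more can be done
None
```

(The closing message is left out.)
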